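Centre the empty jar and tare the touch-free scale

TASK

Get the scale ready for weighing out muesli: push the empty glass jar gently across the round pan to its middle, keeping it standing and never lifting it. Then tare without contact: point at the round sensor window on the scale's console, holding the tool point still just above it for two seconds while nothing is touched, and take the hand well away. Touch nothing but the jar (not the scale either), and do not bring the tool point close over the oblong window, which changes the units.

Things in the scene. Friction and masses are not known exactly. Their poses are not given: they have to be found in the camera images.
- scale: Grey bench scale, fixed, 280 mm deep (its x), 220 mm wide (its y). Origin on the counter under the centre of the pan, z up. The main housing is 50 mm high; the console, a level deck 40 mm high, lies at its -x side (the robot's side), from x = -177 to -102 mm. In the middle of the console is a blank display, and a sensor window on each side of it, both centred at x = -140 mm
- pan: Round stainless weighing pan of the scale, fixed, 200 mm diameter, 4 mm thick; origin at the centre of its underside, 60 mm above the counter; its top is 64 mm above the counter and level. Its yaw means nothing. Fine pressed circles mark its middle
- pan_middle (a point): The middle of the pan's top face
- jar: Empty open glass jar, 92 mm tall, round, 96 mm diameter from 5 to 70 mm above its underside, neck 82 mm above that, wall 4 mm, about 0.3 to 0.55 kg. Origin at the centre of its underside. It starts standing on the pan with its axis 36 to 50 mm off the middle, to the left, the right or towards the console. It is too wide to be gripped and slides with a push of a few newtons on its side
- round_window: Touch-free tare sensor: round dark window, 30 mm diameter with rim, 3 mm proud of the console deck, 75 mm left or right of the console's middle (scales differ). Origin at its underside's centre, 40 mm above the counter; z up. It notices the tool point (TCP, about 19 mm short of the fingertips) less than 65 mm above this origin and less than 18 mm aside of it
- oblong_window: Touch-free units sensor, the one not to set off: oblong dark window, 18 x 40 mm with its steel rim, 3 mm proud of the deck, on the other side of the display. Origin at the centre of its underside, 40 mm above the counter. It notices the tool point at the same distances
- walnut_jar: Bystander: tilted round glass jar of walnuts, about 165 mm across and 165 mm high, standing to one side of the scale. Origin under its foot
- canister: Bystander: aluminium canister with wooden lid, 94 mm diameter, 182 mm high, standing on the other side of the scale. Origin under its centre
- jar_lid: Bystander: brass screw lid of the jar lying flat on the counter, 87 mm diameter, 15 mm high. Origin under its centre
- scoop: Bystander: small steel scoop with wooden handle, about 190 mm long (its x), 57 mm wide, 30 mm high, lying on the counter. Origin under where handle and blade meet
Things that resemble listed ones, but are neither listed nor needed, are in the scene too. What is shaped like the jar but green or red is not meant.

How it is judged:
By the outcome, as a careful person would: the job done as asked, in the order asked, and still so for the second after the job is handed in, with the robot touching nothing.
It also fails if it takes over 45 s, if anything falls off the work surface, if the arm or the gripper's body presses on something with over 40 N, if the wrist force passes 120 N, or if a joint passes its speed limit or range.

ROBOT

A 6-joint arm with a two-finger parallel gripper is mounted at the origin on the work surface. World frame = base frame: x ahead of the robot, y to its left, z up, the work surface at z = 0. Lengths are in m, angles in degrees, forces in N, time in s.
With the tool pointing down it reaches from about 0.375 to 0.825 m from the base axis. Payload 5.5 kg.
Tool frame: the origin (TCP) lies between the finger pads, 19 mm behind the fingertips; this is the grasp point; z points along the fingers, y is the line along which they close (so a half turn about z gives the same grasp; the last joint's range is limited). The gripper opens to 85 mm and grips with 20 to 120 N. Pads are 22 mm wide; open, the fingers measure 114 mm over their backs; the gripper's body (76 mm by 85 mm) begins 54 mm behind the grasp point. The pads swing forward as they close: fully open they stand 13 mm farther back than shut.
Start: joints at [71.104, 17.962, -2.699, 69.339, 0, 90], TCP at [0.194, 0.568, 0.25] pointing down, gripper open.
Joint ranges: [-152.73, 152.73], [-39.44, 99.34], [-58.76, 71.6], [-118.89, 123.64], [-81.53, 83.1], [-180, 180]. Speed limits (degrees/s): [136.94, 136.94, 172.46, 180, 180, 180].

INTERFACE

Orientations are given as a 3x3 rotation matrix whose columns are the frame's x, y, z axes.
In Python, from station import arm gives the robot as it stands. Calls block until the motion is done:
- arm.movep(position, orientation): joint-space move of the TCP to a pose.
- arm.line_to(position, frame=None, max_speed=0.15): straight line of the TCP; frame=None keeps the orientation; max_speed is the mean speed in m/s.
- arm.move_joints(angles): joint-space move.
- arm.grip(opening, strength=None): opening from 0.0 (shut) to 1.0 (fully open); strength is the grip in N (None keeps the last); returns when the fingers have stopped.
- arm.dwell(seconds).
- arm.inverse_kinematics(position, orientation): joint angles nearest the present ones, or None.
- arm.read_state(): the state.
- arm.capture(name): name is "scene" or "side" or "wrist"; returns the picture (420x560x3 uint8, red, green, blue); there is no depth.
- arm.camera_params(name): a dict with "fx", "fy", "cx", "cy" (pixels), "dist" ([k1, k2, p1, p2, k3] as OpenCV has them; the pictures are not rectified), "R" (3x3) and "t" (3): a world point X has camera coordinates R X + t; the wrist camera has in their place "hand_eye" (4x4, takes a point from camera to tool coordinates, whose origin is the TCP and whose axes are the flange's). Camera axes: x right, y down, z forward; pixel columns grow to the right and rows downward; lengths in m; the calibration is good to about 2 mm. A picture is of the moment at which its call begins: read the wrist's pose just before it. camera_params takes no time and is no camera call.
A pose or a line that the arm cannot do raises arm.MotionError and nothing moves.
- arm.finish_job(): hands the job in; it is judged then, once.
Trained networks look in the newest picture that a camera, given by its name, has taken for a name from the list of things; names that differ only in an ending like _2 or _b are one class to them, and where a whole thing is asked for, a point or a joint stands for the part that bears it (a point fixed in the world has none). Each returns a list of dicts, best first, with "confidence" (0 to 1); they miss things now and then, are a little off and sometimes report something else, mostly with a low value. They report only what shows in the picture. A call takes as long as a camera call. They do not tell look-alikes from the thing itself.
- arm.spot_in(camera, label): "rect" ([left, top, width, height] in pixels, round what is visible of it).
The state is a dict: "t": time; "joint_positions": joint angles; "qvel": joint speeds; "tau": joint torques, N m; "tool_pos": TCP position; "ee_rot": TCP orientation; "wrist_force": force on the tool from outside, world axes, zero at the start; "wrist_torque": the same for the moment, N m; "width": opening from 0.0 (shut) to 1.0 (fully open); "finger_force": force on a finger pad.
Only numpy, scipy, OpenCV 4.12 (cv2) and the standard library are available. Lean on these libraries where they do the work, as an engineer would, in place of code of your own. Each camera call takes 0.05 s, during which the arm holds its last target. There are 200 camera calls.

## Working session

There is one attempt and no reset: what is moved stays moved. The work goes in short steps, each a Python script; the robot and the scene stay as the last script left them, time stands still between calls to the robot, and variables do not carry over. Pictures are saved under pics/ and viewed, at most 10 in all, crops included, and the job is handed in when it is done.

```bash
mkdir -p pics; cat > h.py <<'E'
import numpy as np, cv2
from station import arm
def cam(n):
    c=arm.camera_params(n); K=np.array([[c['fx'],0,c['cx']],[0,c['fy'],c['cy']],[0,0,1.]]); d=np.array(c['dist'],float)
    if 'hand_eye' in c:
        s=arm.read_state(); T=np.eye(4);T[:3,:3]=s['ee_rot'];T[:3,3]=s['tool_pos']
        M=np.linalg.inv(T@np.array(c['hand_eye'])); return K,d,M[:3,:3],M[:3,3]
    return K,d,np.array(c['R']),np.array(c['t'])
def ray(C,uv,z):
    K,d,R,t=C; p=cv2.undistortPoints(np.array(uv,float).reshape(-1,1,2),K,d).reshape(-1,2)
    r=np.c_[p,np.ones(len(p))]@R; o=-R.T@t
    return o+r*((z-o[2])/r[:,2])[:,None]
def proj(C,X):
    K,d,R,t=C; return cv2.projectPoints(np.array(X,float).reshape(-1,3),cv2.Rodrigues(R)[0],t,K,d)[0].reshape(-1,2)
def save(n,im): cv2.imwrite(f'pics/{n}.png',im[:,:,::-1])
E
python3 - <<'E'
from h import *
np.set_printoptions(precision=3,suppress=True)
Z=dict(scale=.05,pan=.064,jar=.11,round_window=.043,oblong_window=.043,walnut_jar=.08,canister=.09,jar_lid=.01,scoop=.01)
for n in('scene','side'):
    C=cam(n); save(n,arm.capture(n)); print(n,'cam at',-C[2].T@C[3])
    for l,z in Z.items():
        for q in arm.spot_in(n,l)[:3]:
            x,y,w,h=q['rect']; print(l,round(q['confidence'],2),np.round(q['rect']),ray(C,[x+w/2,y+h/2],z)[0])
print(arm.read_state()['t'])
E
```

```text
scene cam at [0.877 0.702 0.665]
scale 0.64 [180. 203. 161. 113.] [0.592 0.113 0.05 ]
pan 0.67 [199. 220.  92.  63.] [0.616 0.088 0.064]
jar 0.84 [196. 176.  41.  49.] [ 0.614 -0.051  0.11 ]
jar 0.69 [342. 200.  42.  53.] [0.393 0.191 0.11 ]
jar 0.58 [240. 200.  46.  61.] [0.575 0.097 0.11 ]
round_window 0.43 [364. 271.  92.  61.] [0.403 0.352 0.043]
walnut_jar 0.8 [327. 278. 104. 103.] [0.517 0.39  0.08 ]
canister 0.81 [172. 115.  41.  69.] [ 0.563 -0.348  0.09 ]
jar_lid 0.76 [237. 154.  30.  19.] [ 0.396 -0.311  0.01 ]
scoop 0.92 [362. 270.  96.  62.] [0.375 0.332 0.01 ]
side cam at [ 0.135 -1.05   0.702]
scale 0.77 [236. 190. 136.  72.] [ 0.549 -0.     0.05 ]
scale 0.64 [279. 191.  74.  37.] [0.611 0.07  0.05 ]
pan 0.78 [277. 189.  79.  38.] [0.605 0.055 0.064]
jar 0.84 [280. 165.  41.  47.] [0.573 0.08  0.11 ]
jar 0.75 [320. 231.  49.  59.] [ 0.537 -0.25   0.11 ]
jar 0.72 [186. 199.  39.  46.] [ 0.314 -0.002  0.11 ]
round_window 0.5 [247. 211.  14.   3.] [0.46  0.12  0.043]
round_window 0.42 [279. 164.  41.  49.] [0.621 0.214 0.043]
oblong_window 0.4 [273. 238.  13.   8.] [ 0.476 -0.037  0.043]
walnut_jar 0.68 [216. 130.  58.  58.] [0.513 0.383 0.08 ]
canister 0.78 [352. 252.  57. 103.] [ 0.554 -0.374  0.09 ]
jar_lid 0.77 [263. 324.  45.  35.] [ 0.388 -0.326  0.01 ]
scoop 0.76 [176. 180.  53.  28.] [0.369 0.337 0.01 ]
scoop 0.2 [216. 127.  57.  61.] [0.557 0.558 0.01 ]
1.0
```

View pics/scene.png

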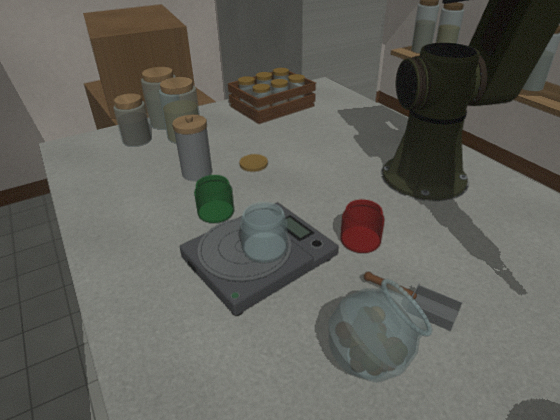

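View pics/side.png

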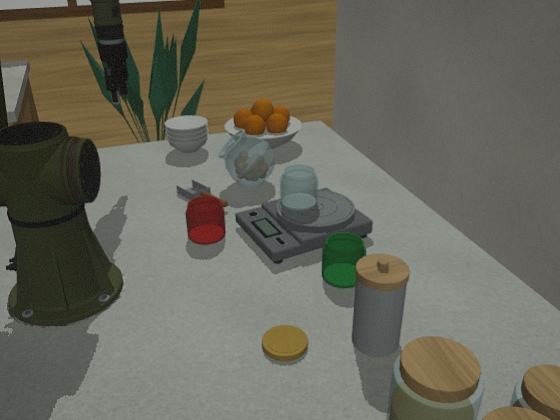

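The pictures show the clear jar on the pan at scene (264,235) and side (299,187). The round window is at scene (317,243) and side (253,213), on the robot's left, and the oblong one is at side (280,241). The red jar (left) and green jar (right) are decoys. Next I'll take a closer look from above with the wrist camera.

```bash
python3 - <<'E'
from h import *
np.set_printoptions(precision=3,suppress=True)
s=arm.read_state(); print(s['ee_rot']); print(np.array(arm.camera_params('wrist')['hand_eye']))
H=np.array(arm.camera_params('wrist')['hand_eye'])
# aim: optical axis on the scale middle
R=np.array([[1,0,0],[0,-1,0],[0,0,-1.]]) 
best=None
for a in(0,90,180,-90):
    c,q=np.cos(np.radians(a)),np.sin(np.radians(a)); Rz=np.array([[c,-q,0],[q,c,0],[0,0,1]])@R
    z=.32; d=Rz@H[:3,2]; o=Rz@H[:3,3]; k=-(z+o[2]-.06)/d[2]
    p=np.array([.565,.06])-(o+k*d)[:2]
    j=arm.inverse_kinematics([*p,z],Rz); print(a,p,j)
    if j is not None and (best is None or abs(j[5])<abs(best[0][5])): best=(j,p,Rz,z)
arm.movep([*best[1],best[3]],best[2]); arm.dwell(.2)
C=cam('wrist'); save('w1',arm.capture('wrist')); print(-C[2].T@C[3])
Z=dict(pan=.064,jar=.156,round_window=.043,oblong_window=.043)
for l,z in Z.items():
    for q in arm.spot_in('wrist',l)[:2]:
        x,y,w,h=q['rect']; print(l,round(q['confidence'],2),np.round(q['rect']),ray(C,[x+w/2,y+h/2],z)[0])
print(arm.read_state()['t'],arm.read_state()['tool_pos'])
E
```

```text
[[-0.946  0.324  0.   ]
 [ 0.324  0.946  0.   ]
 [-0.     0.    -1.   ]]
[[-0.001 -0.953 -0.304  0.077]
 [ 1.    -0.001  0.     0.   ]
 [-0.    -0.304  0.953 -0.124]
 [ 0.     0.     0.     1.   ]]
0 [0.611 0.06 ] [   5.653   18.629    7.245   78.617    0.    -174.347]
90 [0.565 0.106] [ 10.598  14.185   1.337  77.152   0.    100.598]
180 [0.519 0.06 ] [ 6.542  8.476 -5.682 75.842  0.     6.542]
-90 [0.565 0.014] [  1.455  13.21    0.092  76.882   0.    -88.545]
[0.442 0.06  0.444]
pan 0.8 [212. 155. 170. 160.] [0.598 0.065 0.064]
jar 0.94 [280. 174. 102. 116.] [0.557 0.095 0.156]
jar 0.83 [310.   2.  97.  43.] [0.39  0.11  0.156]
round_window 0.72 [329.  94.  31.  31.] [0.459 0.117 0.043]
round_window 0.54 [510. 119.  50. 124.] [0.538 0.354 0.043]
oblong_window 0.68 [198. 116.  33.  21.] [ 0.477 -0.026  0.043]
3.625 [0.519 0.06  0.32 ]
```

View pics/w1.png

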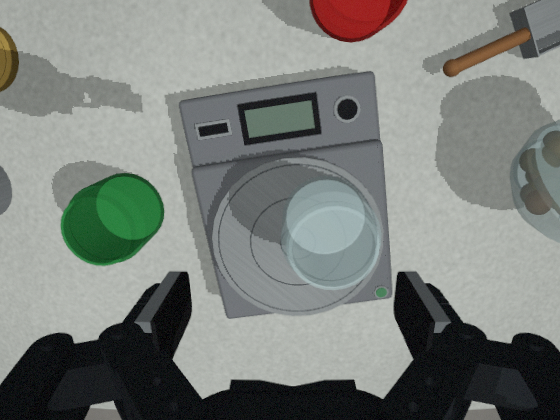

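The wrist view shows the round window at (347,109), the oblong window at (213,129) and the scale corners at about (180,101), (374,72), (229,318) and (391,298). The jar's rim ellipse is around (325,217) and its base bottom edge is at row 290. I'll fit the scale and jar poses to these.

```bash
cat > fit.py <<'E'
from h import *
from scipy.optimize import least_squares
th=np.linspace(0,2*np.pi,181)
def circ(x,y,r,z): return np.c_[x+r*np.cos(th),y+r*np.sin(th),0*th+z]
def bb(C,P): p=proj(C,P); return np.r_[p.min(0),p.max(0)]
def loc(p,L):
    c,s=np.cos(p[2]),np.sin(p[2]); L=np.array(L); return np.c_[p[0]+c*L[:,0]-s*L[:,1],p[1]+s*L[:,0]+c*L[:,1],L[:,2]]
def fit_scale(C,pts,panbb):
    L=[[-.14,.075,.043],[-.14,-.075,.043],[-.177,-.11,.04],[-.177,.11,.04],[.103,-.11,.05],[.103,.11,.05]]
    f=lambda p:np.r_[(proj(C,loc(p,L))-pts).ravel(),bb(C,circ(p[0],p[1],.1,.064))-panbb]
    s=least_squares(f,[.6,.06,.1],loss='soft_l1',f_scale=2.); return s.x,f(s.x)
def fit_jar(C,jb):
    f=lambda p:bb(C,np.r_[circ(p[0],p[1],.048,.069),circ(p[0],p[1],.048,.134),circ(p[0],p[1],.041,.156)])-jb
    s=least_squares(f,[.57,.09],loss='soft_l1',f_scale=2.); return s.x,f(s.x)
E
python3 - <<'E'
from fit import *
np.set_printoptions(precision=4,suppress=True)
C=cam('wrist'); im=cv2.imread('pics/w1.png'); g=cv2.cvtColor(im,cv2.COLOR_BGR2GRAY)
w=[]
for x,y,ww,h in((325,90,42,40),(194,112,42,30)):
    m=(g[y:y+h,x:x+ww]<45).astype(np.uint8); n,_,st,ce=cv2.connectedComponentsWithStats(m); i=1+np.argmax(st[1:,4]); w.append(ce[i]+[x,y]); print(w[-1],st[i])
pts=np.array(w+[[180,101],[374,72],[229,318],[391,298]])
p,r=fit_scale(C,pts,np.array([212,155,382,315.])); print('scale',p,np.degrees(p[2]),r.round(1))
for b in([280,174,382,290],[284,180,379,290]):
    j,r=fit_jar(C,np.array(b,float)); print('jar',j,r.round(1),j-p[:2],np.hypot(*(j-p[:2])))
print('windows',loc(p,[[-.14,.075,.04],[-.14,-.075,.04]]), ray(C,w,.043))
# overlay
o=im.copy()
for P,c in((circ(p[0],p[1],.1,.064),(0,255,0)),(circ(*j,.048,.069),(0,0,255)),(circ(*j,.048,.134),(0,0,255)),(circ(*j,.041,.156),(255,0,0)),(circ(p[0],p[1],.002,.064),(0,255,0))):
    cv2.polylines(o,[proj(C,P).astype(int)],True,c,1)
cv2.imwrite('pics/o1.png',cv2.resize(o[50:340,150:430],None,fx=2,fy=2))
E
```

```text
[346.9459 108.8986] [ 13   9  19  20 296]
[212.888 129.208] [  5  11  29  13 250]
scale [0.6071 0.066  0.1449] 8.301514463599387 [ 0.2 -0.2  0.1 -0.3 -3.8 -0.8  1.2 -2.6 -3.7  2.5  2.3  1.3 -0.6  1.4
  1.7  0.7]
jar [0.5736 0.0965] [ 0.2  0.4 -0.2 -0.4] [-0.0334  0.0305] 0.045238781431633186
jar [0.5772 0.0972] [-3.  -2.4  3.2  2.9] [-0.0299  0.0312] 0.0431966643986283
windows [[ 0.4577  0.12    0.04  ]
 [ 0.4793 -0.0284  0.04  ]] [[ 0.4579  0.1198  0.043 ]
 [ 0.4797 -0.0286  0.043 ]]
```

View pics/o1.png

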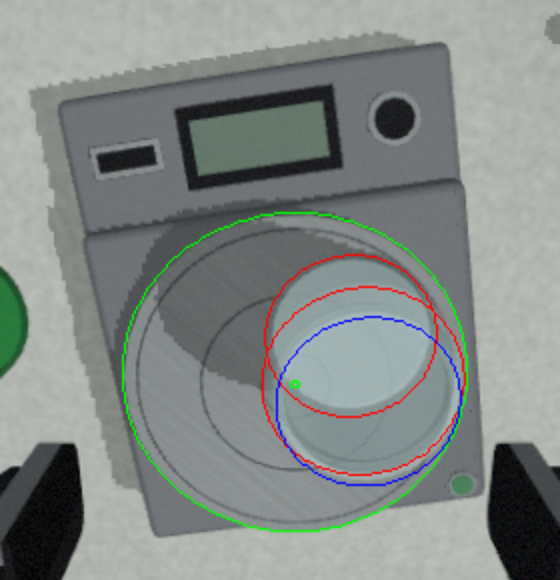

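The fit puts the pan middle at (0.607,0.066), the jar at about (0.575,0.0965) and the round window at (0.458,0.120). I'll push with the two half-open fingers as a cradle, stop short, and look again.

```bash
cat > push.py <<'E'
from fit import *
np.set_printoptions(precision=4,suppress=True)
PAN=np.array([.6071,.066]); VIEW=(np.array([.519,.06,.32]),np.array([[-1,0,0],[0,1,0],[0,0,-1.]]))
def look(n):
    arm.movep(*VIEW); arm.dwell(.2); C=cam('wrist'); im=arm.capture('wrist'); save(n,im)
    for q in arm.spot_in('wrist','jar')[:4]:
        x,y,w,h=q['rect']; j,r=fit_jar(C,np.array([x,y,x+w,y+h])); print('jar?',round(q['confidence'],2),np.round(q['rect']),j,r.round(1),'off',j-PAN)
    return C,im
def push(jar,D0,Dend,z=.115,target=PAN):
    d=(target-jar)/np.linalg.norm(target-jar); R=np.c_[[*-d,0],np.cross([0,0,-1],[*-d,0]),[0,0,-1]]
    a=jar-d*D0; b=target-d*Dend
    arm.movep([*a,.25],R); arm.grip(.6); arm.line_to([*a,z],max_speed=.12)
    f0=np.array(arm.read_state()['wrist_force']); n=max(1,int(np.ceil(np.linalg.norm(b-a)/.012)))
    for k in range(1,n+1):
        arm.line_to([*(a+(b-a)*k/n),z],max_speed=.04); s=arm.read_state(); print(k,np.array(s['tool_pos']),(np.array(s['wrist_force'])-f0).round(1))
    arm.line_to([*(b-d*.035),z],max_speed=.06); arm.line_to([*(b-d*.035),.25],max_speed=.2)
    print('end D dir',d,'end tcp',b,'width',s['width'],'t',arm.read_state()['t'])
E
python3 - <<'E'
from push import *
push(np.array([.5755,.0965]),.085,.060)
C,im=look('w2'); print(arm.read_state()['t'])
E
```

```text
1 [0.5229 0.1473 0.1151] [ 0.2 -0.3  1.1]
2 [0.531  0.1394 0.1149] [-0.2  0.8  0.8]
3 [0.5394 0.1314 0.115 ] [-1.   0.8  0.2]
4 [0.5478 0.1233 0.115 ] [-0.6  0.4  0.1]
5 [0.5561 0.1153 0.115 ] [ 0.1 -0.   0.4]
6 [0.5643 0.1073 0.115 ] [-0.4  1.   0.6]
end D dir [ 0.7195 -0.6945] end tcp [0.5639 0.1077] width 0.6003896938453972 t 10.3917
jar? 0.9 [ 57. 175. 106.  93.] [ 0.5677 -0.1164] [-4.  -4.4 14.  15.5] off [-0.0394 -0.1824]
jar? 0.82 [256. 200.  98. 116.] [0.6019 0.0723] [-0.8  0.1  0.8 -0.1] off [-0.0052  0.0063]
jar? 0.69 [312.   4.  96.  41.] [0.4169 0.1097] [-18.1  -3.    2.6  78. ] off [-0.1902  0.0437]
11.55
```

View pics/w2.png

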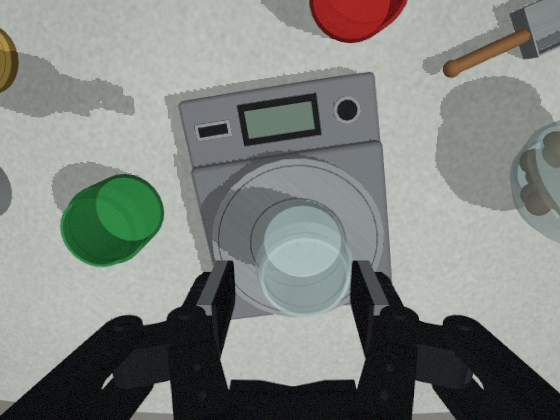

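The jar is upright, with its base ellipse at about (302,241) against the pan middle at about (297,242), so it is a few mm short. One enlarged overlay should settle the residual.

```bash
python3 - <<'E'
from push import *
C=cam('wrist'); im=cv2.imread('pics/w2.png'); S=4
o=cv2.resize(im[180:325,205:395],None,fx=S,fy=S,interpolation=cv2.INTER_CUBIC)
j=[.6019,.0723]
for P,c in((circ(*PAN,.1,.064),(0,255,0)),(circ(*PAN,.0535,.064),(0,255,0)),(circ(*j,.048,.069),(0,0,255)),(circ(*j,.041,.156),(255,0,0)),(circ(*PAN,.091,.064),(0,255,0))):
    cv2.polylines(o,[((proj(C,P)-[205,180]+.5)*S).astype(int)],True,c,1)
cv2.imwrite('pics/o2.png',o)
E
```

```text
(no output)
```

View pics/o2.png

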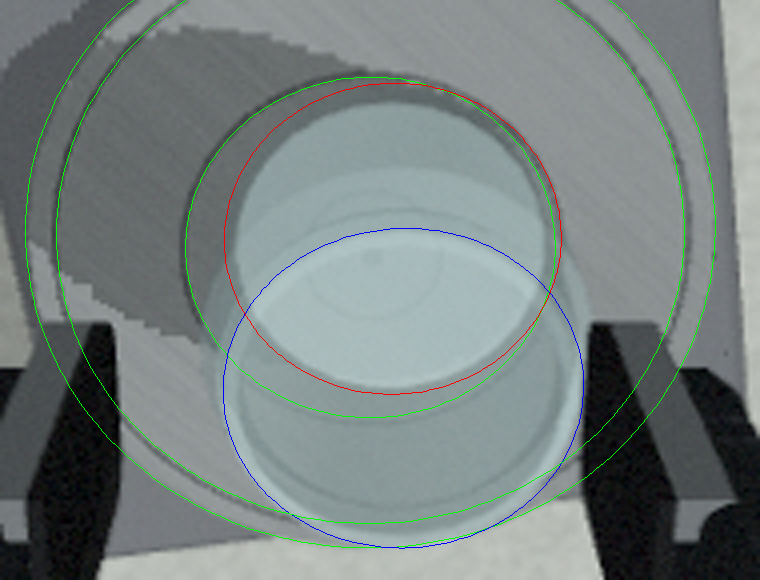

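The overlay agrees with the jar fit to about 1 px, and the pan's centre dot shows through the glass at crop (373,257), which is picture pixel (297.8,243.8). I'll check that point, push the last few mm, and look again.

```bash
python3 - <<'E'
from push import *
C=cam('wrist'); m=ray(C,[[297.75,243.75]],.064)[0][:2]; print('dot',m,'PAN proj',proj(C,[*PAN,.064]))
t=(m+PAN)/2; jar=np.array([.602,.0723])
push(jar,.075,.0521,target=t)
C,im=look('w3'); im=im[:,:,::-1]; print(arm.read_state()['t']); S=4
o=cv2.resize(im[180:325,205:395],None,fx=S,fy=S,interpolation=cv2.INTER_CUBIC)
for P,c in((circ(*t,.0535,.064),(0,255,0)),(circ(*t,.048,.069),(0,0,255)),(circ(*t,.041,.156),(255,0,0))):
    cv2.polylines(o,[((proj(C,P)-[205,180]+.5)*S).astype(int)],True,c,1)
cv2.imwrite('pics/o3.png',o)
E
```

```text
dot [0.6079 0.0667] PAN proj [[297.1342 243.1407]]
1 [0.5585 0.1196 0.1152] [1.2 0.9 0.9]
2 [0.5653 0.112  0.1149] [ 1.5 -0.6 -0.2]
3 [0.5724 0.1044 0.1149] [ 1.3 -0.4  0. ]
end D dir [ 0.6782 -0.7349] end tcp [0.5721 0.1046] width 0.6018684142062233 t 16.725
jar? 0.92 [310.   2.  97.  44.] [0.4155 0.1091] [-17.   -3.    2.8  75.2] off [-0.1916  0.0431]
jar? 0.87 [248. 205. 100. 118.] [0.6082 0.066 ] [ 0.5  0.7 -0.5 -0.8] off [ 0.0011 -0.    ]
jar? 0.86 [ 60. 171. 103.  97.] [ 0.5633 -0.1126] [-3.9 -4.3 17.4 11.4] off [-0.0438 -0.1786]
jar? 0.63 [446.   0. 113.  78.] [0.1887 0.4762] [   0.5 -122.5  109.3    0.7] off [-0.4184  0.4102]
17.925
```

View pics/o3.png

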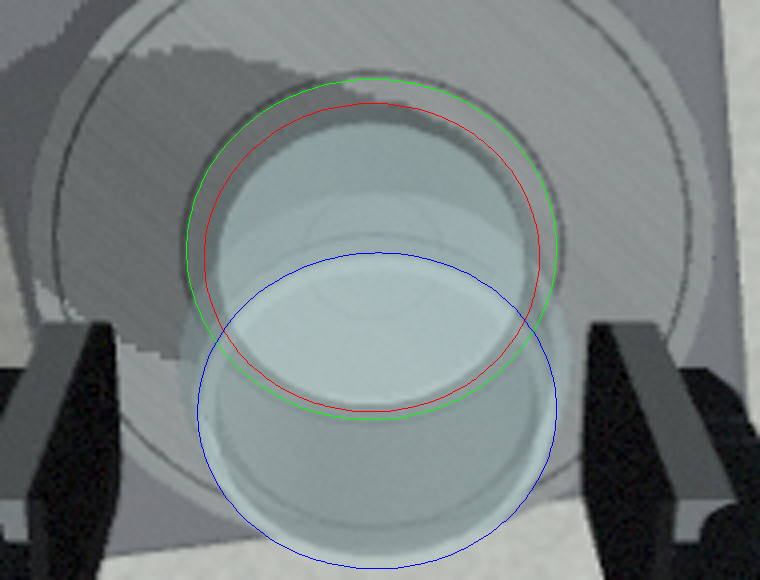

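The jar is centred to within about 2 mm: its floor ellipse is concentric with the pressed circles at crop (372,260). Next comes the tare.

```bash
python3 - <<'E'
from push import *
R=VIEW[1]; w=[.458,.120]
arm.grip(0.0); arm.movep([*w,.25],R); arm.line_to([*w,.087],max_speed=.1)
print(arm.read_state()['tool_pos'],arm.read_state()['t']); arm.dwell(2.6); s=arm.read_state(); print(s['tool_pos'],s['t'])
arm.line_to([*w,.32],max_speed=.2); arm.move_joints([71.104,17.962,-2.699,69.339,0,90]); arm.dwell(.3)
print(arm.read_state()['t']); save('scene2',arm.capture('scene'))
E
```

```text
[0.4585 0.1201 0.0875] 20.7583
[0.458 0.12  0.087] 23.3583
26.875
```

View pics/scene2.png

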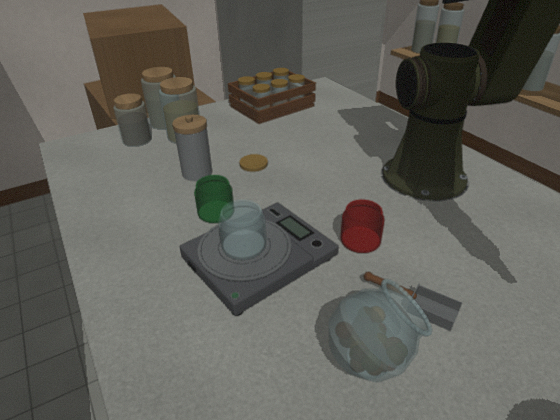

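The jar stands upright in the middle of the pan at about (243,232), everything else is where it was, and the arm is clear.

```bash
python3 -c "
from station import arm
print(arm.finish_job())"
```

```text
the job is handed in; nothing more can be done
None
```

The job is handed in at about 27 s: the jar stands within about 2 mm of the pan's middle, the tool point was held still over the round window for 2.6 s, and the arm is well clear; the scale gave no tare readout to confirm.

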